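# Seat a square tube against the fence and stop of a welding bench

## Robot

A 6-joint arm with a two-finger parallel gripper is mounted at the origin on the work surface. World frame = base frame: x ahead of the robot, y to its left, z up, the work surface at z = 0. Lengths are in m, angles in degrees, forces in N, time in s.
With the tool pointing down it reaches from about 0.4 to 0.825 m from the base axis. Payload 7 kg.
Tool frame: the origin (TCP) lies on the centre line of the jaws, within the pads' length; the fingertips stand r.nose_length ahead of it and the grasp point (between the pads) lies 2 mm behind it (r.nose_length is the distance from the TCP to the fingertips, in m); z points along the fingers, y is the direction in which the jaws open and shut (so a half turn about z gives the same grasp; the last joint's range is limited). The gripper opens to 88 mm and grips with 3 to 60 N. Pads are 19 mm wide; open, the fingers measure 130 mm over their backs; the gripper's body (78 mm by 193 mm) begins 47 mm behind the grasp point.
Start: joints at [-51.503, 20.546, 0.682, 0, -70.136, -16.507], TCP at [0.253, -0.626, 0.244] pointing down, gripper open.
Joint ranges: [-176.03, 176.03], [-82.01, 121.73], [-58.28, 71.71], [-173.87, 95.51], [-174.79, -0.11], [-173.66, 173.66]. Speed limits (degrees/s): [136.94, 136.94, 172.46, 180, 180, 180].

## Interface

Orientations are given as [roll, pitch, yaw] about the fixed x, y, z axes, in that order (R = Rz(yaw) Ry(pitch) Rx(roll)).
In Python, from plant import r gives the robot as it stands.
- The arm moves only by the tool apply_moves, never from a script. Its argument "targets" is a list of rows, each a list of 3 entries, a list of its own where there are three numbers: the shift along the tool's x, y, z scaled (see below), then the turn, a rotation vector about the tool's x, y, z scaled (see below), then the finger opening in mm, from 0 to 87.6. A call has 1 to 5 rows; each row shifts and turns the pose as measured when the row begins, along the tool's axes as they then stand; what a row does not reach is not made up. The controller multiplies each number of a shift by 0.04 m and each number of a turn by 8 degrees. A row lasts 1/10 s, in which the tool goes at most 50 mm and 8.59 degrees, less where a joint would pass 70% of its speed; a pose out of reach is approached as far as the arm can. A call with a number of a shift or a turn outside -1 to 1 is refused whole. A call with a gripper value outside its range is refused whole. The fingers move at their own pace and stop on an object; "squeeze" is the grip in N (left out, the last holds). Time passes only in rows, so rows that do not move let the fingers close. It gives the time, the measured TCP pose, the force and the opening at its end, in the units of the state.
- r.get_state(): the state, without advancing time (a new reading comes with each control period).
- r.capture(name): name is "scene" or "top" or "wrist"; returns a dict with "img" (480x640x3 uint8, blue, green, red), "z_map" (480x640 float32, m along the optical axis (not along the pixel's ray), 0 where there is no reading), "fx", "fy", "cx", "cy" (pixels), "camera_from_world" (4x4, takes a point from world to camera coordinates); the wrist camera has in their place "mount" (4x4, takes a point from camera to tool coordinates, whose origin is the TCP and whose axes are the flange's). Camera axes: x right, y up, looking along -z (the intrinsics and any distortion apply to the point x, -y, -z); pixel columns grow to the right and rows downward; lengths in m; the calibration is good to about 2 mm. The wrist camera is an equidistant fisheye: a pixel r from the principal point sees the ray r / f radians off the axis. A picture is of the moment at which its call begins: read the wrist's pose just before it.
- r.close_job(): hands the job in, once; it reports no verdict.
The state is a dict: "time_s": time; "joints": joint angles; "qd": joint speeds; "joint_torque": joint torques, N m; "tcp_pos": TCP position; "eef_rot": TCP orientation; "contact_force": force on the tool from outside, world axes, zero at the start; "moment": the same for the moment, N m; "gripper_width": finger opening in m.
Only numpy, scipy, OpenCV 4.12 (cv2) and the standard library are available. Lean on these libraries where they do the work, as an engineer would, in place of code of your own. Each camera call takes 0.05 s, during which the arm holds its last target.

## Task

Get the long piece of square tube ready for tacking: push it across the bench top until its side lies flat against the long steel fence, then slide it along the fence until its end butts against the square stop block (not the round pin at the other end), and leave it touching both. Only push it with the fingers: never take it between them, pick it up or tip it, and leave the other loose things on the bench where they are.

Things in the scene. Friction and masses are not known exactly. Their poses are not given: they have to be found in the camera images.
- tube_mid (a point): Centre (20 mm up) of the workpiece: a loose plain steel square tube lying between robot and fence, 160 mm long, 40 x 40 mm section. Its length runs along its own y; z is up. About 0.3 to 0.6 kg; a push of 2 to 6 N slides it. Its open ends act as flat faces to a finger. It starts about 35 to 75 mm (mid-tube) short of the fence, turned up to 0.35 rad from it, and 45 to 145 mm short of the stop.
- tube_end_a (a point): The centre of the tube's end face on its +y side, 80 mm from tube_mid.
- tube_end_b (a point): The centre of the tube's end face on its -y side, 80 mm from tube_mid.
- fence: The fence: a fixed steel bar on the bench beyond the tube, 40 mm wide (its x), 480 mm long (its y), 45 mm high, three 7 mm bolt heads on top. Origin: centre of its underside. Its x points away from the robot; its working face, towards the robot, is at x = -20 mm, so the tube flat against it has its centre at x = -40 mm. Its place and yaw (up to 0.25 rad) vary.
- stop: The stop: a fixed square steel block, 40 x 40 mm, 45 mm high, one 7 mm bolt head on top, set against the fence's working face near its left or right end, 190 to 210 mm from the fence's middle. Origin: centre of its underside; axes parallel to the fence's. The tube butted against it has its centre 100 mm from the stop's origin along y.
- pin: A fixed plain round steel pin, 36 mm across and 45 mm high, in the like place near the other end of the fence. Not the stop. Origin at the centre of its underside.
- pipe: Bystander: a short length of round pipe standing upright, 48 mm across, 55 mm high, loose, on the robot's side of the stop or pin. Origin at the centre of its underside.
- offcut: Bystander: a short offcut of the same square tube, 40 x 55 x 40 mm high, loose, on the robot's side of the pin or stop. Origin at the centre of its underside.
- hammer: Bystander: a hammer, 260 mm long, lying beyond the fence. Its length is its x axis.
- angle: Bystander: a piece of angle iron, 40 x 80 mm and 40 mm high, beyond the fence. Origin at the centre of its underside.
- can: Bystander: a metal can, 60 mm across and 160 mm high, standing on the left of the bench. Origin at the centre of its underside.
- magnet: Bystander: a flat red welding magnet, 84 mm across and 22 mm high, lying, on the right of the bench. Origin at the centre of its underside.
- brush: Bystander: a hand brush, 220 mm long, lying near the robot on the left. Its length is its x axis.
- tube: The same tube, with its origin at the centre of its underside, axes as at tube_mid.
Mind the look-alikes: they are no part of the job. Leave any blue look-alike of the stop alone. What is shaped like the tube but brown is not meant.

How it is judged (in metres and radians):
On the way, in this order (a step that is already met when the one before it is completed fails the run):
1. the tube's side lies along the fence: both ends within 5 mm of it (x of each of tube_end_a, tube_end_b in the frame of fence above -0.045 m and height (world z) of tube_mid below 0.025 m and angle between tube_mid's own z axis and vertical below 0.06 rad), for 0.2 s.
2. then the tube's end meets the square stop, within 3 mm, still along the fence (all of step 1 and x of tube_mid in the frame of fence below -0.03 m and y of tube_mid in the frame of stop between -0.103 and 0.103 m), for 0.2 s.
At the end, for the whole second after the job is handed in: The tube lies on the bench top at rest with both ends of its side within 3 mm of the fence and its end face within 3 mm of the square stop block, having met the fence first and the stop afterwards (x of each of tube_end_a, tube_end_b in the frame of fence above -0.043 m and x of tube_mid in the frame of fence below -0.03 m and y of tube_mid in the frame of stop between -0.103 and 0.103 m and height (world z) of tube_mid below 0.025 m and angle between tube_mid's own z axis and vertical below 0.06 rad and linear speed of tube below 0.01 m/s); the robot touches nothing.
It fails at once if the tube is taken between the fingers (the grasp point is inside the tube while the fingers bear on it) (x of the grasp point in the frame of tube_mid between -0.015 and 0.015 m and y of the grasp point in the frame of tube_mid between -0.075 and 0.075 m and z of the grasp point in the frame of tube_mid below 0.018 m and contact force between the fingers and tube above 1 N).
It fails at once if the tube is lifted more than 10 mm (height (world z) of tube_mid above 0.03 m).
It fails at once if the tube is tipped by more than 0.2 rad (angle between tube_mid's own z axis and vertical above 0.2 rad).
It fails at once if another loose thing is moved by more than 20 mm (distance of any of pipe, offcut, hammer, angle, can, magnet, brush from where it was at the start of the episode above 0.02 m).
It also fails if it takes over 61 s, if anything falls off the work surface, if the arm or the gripper's body presses on something with over 40 N, if the wrist force passes 120 N, or if a joint passes its speed limit or range.

## Working session

There is one attempt and no reset: what is moved stays moved. The work goes in short steps, Python scripts to look and compute and a tool call to move; the robot and the scene stay as the last step left them, time stands still between calls to the robot, and variables do not carry over. Pictures are saved under pics/ and viewed, and the job is handed in when it is done.

Besides the shell and the picture viewer there is one more tool, called as name(argument=value, ...) on one line, values as JSON. apply_moves: Moves the arm, as the interface text tells. Its arguments: {"type":"object","properties":{"targets":{"type":"array","items":{"type":"array"}},"squeeze":{"type":"number"}},"required":["targets"]}

```bash
mkdir -p pics; ls
python3 - <<'E'
from plant import r
import cv2,numpy as np
print(r.get_state(), r.nose_length)
for n in ("scene","top"):
    c=r.capture(n); cv2.imwrite(f"pics/{n}0.png",c["img"]); np.savez(f"pics/{n}0.npz",**c)
    print(n,c["fx"],c["fy"],c["cx"],c["cy"],c["camera_from_world"].round(3).tolist(),[k for k in c])
E
```

```text
pics
{'time_s': 0.0, 'joints': array([-5.15051253e+01,  2.05906221e+01,  6.32603151e-01, -2.11151964e-02,
       -7.01350860e+01, -1.65108641e+01]), 'qd': array([ 0.10828159, -0.03700706,  0.05612298,  0.02050161, -0.06915333,
       -0.03368092]), 'joint_torque': array([ 3.03870647e-04, -5.82716775e+01,  2.93062162e+01,  6.99715465e+00,
        7.05628467e-03, -1.24163557e-04]), 'tcp_pos': array([ 0.25253198, -0.62547331,  0.24261982]), 'eef_rot': array([ 1.79905092e+02, -7.43179512e-03, -1.58023174e+02]), 'contact_force': array([-0.22659081,  0.57691584, -0.01345579]), 'moment': array([-0.03452745, -0.00151873,  0.05531544]), 'gripper_width': 0.08780847806877001} 0.017
scene 483.8253680533772 483.8253680533772 318.0337706945798 240.51662123556204 [[0.299, 0.954, 0.011, -0.159], [-0.537, 0.159, 0.828, 0.236], [0.789, -0.254, 0.56, -1.634], [0.0, 0.0, 0.0, 1.0]] ['img', 'z_map', 'fx', 'fy', 'cx', 'cy', 'camera_from_world']
top 562.4473987227395 562.4473987227395 320.8420851826561 243.29323811924422 [[0.015, -1.0, -0.021, 0.021], [0.997, 0.013, 0.076, -0.518], [-0.076, -0.022, 0.997, -1.287], [0.0, 0.0, 0.0, 1.0]] ['img', 'z_map', 'fx', 'fy', 'cx', 'cy', 'camera_from_world']
```

View pics/top0.png

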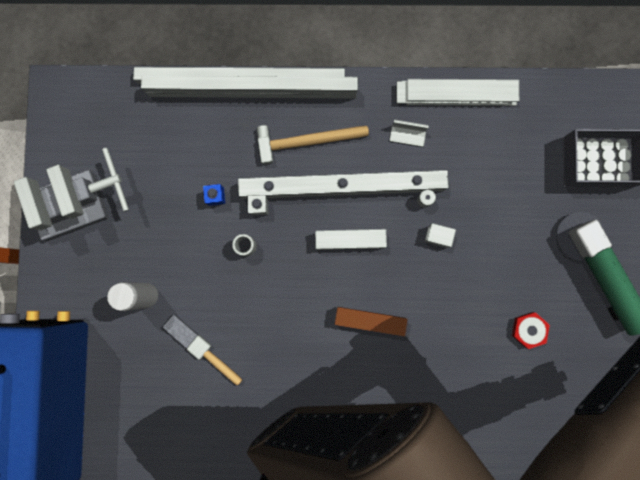

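View pics/scene0.png

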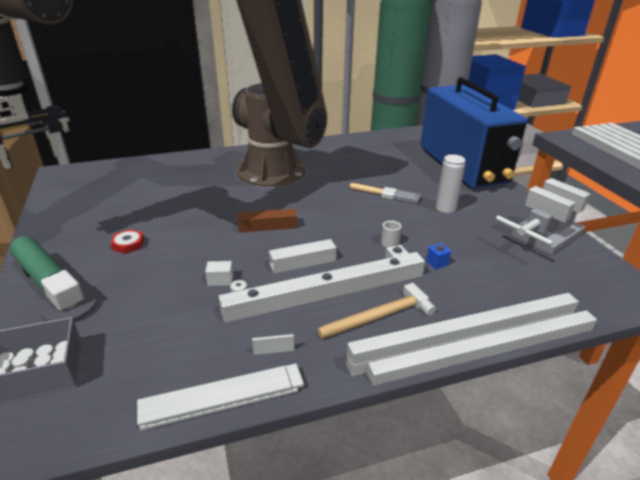

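The top view shows the fence at (240–447, 172–195), the stop square at (257,204) on the left, the pin at (428,198), the tube at (350,240), the pipe at (243,244) and the offcut at (440,235).

```bash
cat > h.py <<'E'
import numpy as np,cv2
def load(n): return dict(np.load(n))
def rays(c,uv):
    uv=np.asarray(uv,float).reshape(-1,2)
    d=np.c_[(uv[:,0]-c["cx"])/c["fx"],-(uv[:,1]-c["cy"])/c["fy"],-np.ones(len(uv))]
    T=np.linalg.inv(c["camera_from_world"]); return T[:3,3],d@T[:3,:3].T
def onplane(c,uv,z):
    o,d=rays(c,uv); return o+d*((z-o[2])/d[:,2])[:,None]
def cloud(c):
    v,u=np.mgrid[0:480,0:640]; o,d=rays(c,np.c_[u.ravel(),v.ravel()])
    return (o+d*c["z_map"].ravel()[:,None]).reshape(480,640,3)
def rect(c,mask,z):
    cs,_=cv2.findContours(mask.astype(np.uint8),cv2.RETR_EXTERNAL,cv2.CHAIN_APPROX_NONE)
    k=max(cs,key=cv2.contourArea); 
    P=onplane(c,k.reshape(-1,2),z)[:,:2]
    (cx,cy),(w,h),a=cv2.minAreaRect((P*1000).astype(np.float32))
    if w<h: w,h,a=h,w,a+90
    a=(a+90)%180-90   # direction of long axis deg from x
    return np.array([cx,cy])/1000,w,h,a,k
E
python3 - <<'E'
from h import *
c=load("pics/top0.npz"); P=cloud(c); g=c["img"].min(2)
Z=P[...,2]
for n,(x0,y0,x1,y1),z in [("fence",(230,165,460,205),.045),("tube",(305,222,395,258),.04),("stop",(246,192,268,216),.045),("pin",(416,189,440,208),.045),("pipe",(228,230,258,260),.055),("offcut",(422,220,460,252),.04)]:
    m=np.zeros((480,640),bool); m[y0:y1,x0:x1]=1
    mm=m&(g>140)
    print(n,mm.sum(),"z pct",np.percentile(Z[mm],[5,50,95]).round(4))
    mz=m&(abs(Z-z)<.007)&(g>100)
    for k in(mm,mz):
        p,w,h,a,_=rect(c,k,z); print("  ",p.round(4),round(w,1),round(h,1),round(a,2))
    q=P[mz]; print("  cloud mean",q.mean(0).round(4))
    cv2.imwrite("pics/tmp.png",mm*255)
im=cv2.resize(c["img"][150:270,200:470],None,fx=2.9,fy=2.9,interpolation=cv2.INTER_CUBIC); cv2.imwrite("pics/z0.png",im)
E
```

```text
fence 3765 z pct [0.0401 0.0462 0.0504]
   [ 0.638  -0.0203] 480.9 77.6 -87.12
   [ 0.6373 -0.0195] 480.0 76.2 -87.16
  cloud mean [ 0.6519 -0.0218  0.0461]
tube 1270 z pct [0.0354 0.041  0.0455]
   [ 0.5284 -0.0394] 161.9 41.6 -88.21
   [ 0.5273 -0.0396] 158.7 40.7 -87.96
  cloud mean [ 0.5271 -0.0393  0.0411]
stop 304 z pct [0.0414 0.0463 0.0503]
   [0.6091 0.1776] 48.5 46.4 -89.36
   [0.6091 0.1776] 48.5 46.4 -89.36
  cloud mean [0.6104 0.1776 0.0463]
pin 173 z pct [0.0298 0.0459 0.0495]
   [ 0.6256 -0.2139] 34.8 32.8 -62.6
   [ 0.6263 -0.213 ] 34.7 31.9 0.08
  cloud mean [ 0.6257 -0.2123  0.0457]
pipe 144 z pct [0.0044 0.0549 0.0594]
   [0.5112 0.2044] 45.7 45.5 -89.22
   [0.5095 0.2049] 46.9 44.8 46.14
  cloud mean [0.5101 0.2057 0.0552]
offcut 459 z pct [0.0035 0.0406 0.045 ]
   [ 0.5401 -0.2455] 58.5 41.2 76.5
   [ 0.5387 -0.2451] 55.2 40.7 76.5
  cloud mean [ 0.5387 -0.2451  0.0408][ WARN:0@0.332] global loadsave.cpp:1063 imwrite_ Unsupported depth image for selected encoder is fallbacked to CV_8U.
```

View pics/z0.png

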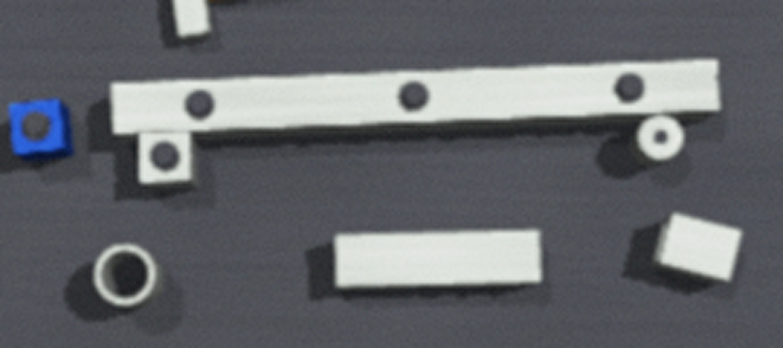

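```bash
cat >> h.py <<'E'
def edge(c,u0,u1,v0,v1,z,rising):
    """subpixel grey edge per column, fit line in world: returns x at y=0, slope dx/dy, rms"""
    g=c["img"].min(2).astype(float); pts=[]
    for u in range(u0,u1):
        col=g[v0:v1,u]; lo,hi=np.percentile(col,10),np.percentile(col,90); t=(lo+hi)/2
        d=(col-t)*(1 if rising else -1)
        i=[k for k in range(len(d)-1) if d[k]<0<=d[k+1]]
        if i: k=i[0]; pts.append((u,v0+k-d[k]/(d[k+1]-d[k])))
    W=onplane(c,pts,z)
    s=np.ones(len(W),bool)
    for _ in range(3):
        p=np.polyfit(W[s,1],W[s,0],1); e=W[:,0]-np.polyval(p,W[:,1]); s=abs(e)<.002
    return p[1],p[0],e[s].std(),s.sum()
E
python3 - <<'E'
from h import *
c=load("pics/top0.npz")
print("face",edge(c,275,410,180,210,.045,False))
print("far",edge(c,250,440,164,184,.045,True))
print("tube near",edge(c,320,383,238,262,.04,False))
print("tube far",edge(c,320,383,220,240,.04,True))
E
```

```text
face (np.float64(0.6344404716880296), np.float64(-0.049689987752645264), np.float64(0.0004290007748912355), np.int64(133))
far (np.float64(0.6753166879335908), np.float64(-0.04973033438282001), np.float64(0.0003807209776819435), np.int64(190))
tube near (np.float64(0.5060540339326897), np.float64(-0.03415562917681653), np.float64(0.00020188306162999625), np.int64(63))
tube far (np.float64(0.5471659359135311), np.float64(-0.03617710953564358), np.float64(0.00014996984566043297), np.int64(63))
```

apply_moves(targets=[[[0,0,0],[0,0,0.8],87.6],[[0,0,0],[0,0,0.8],87.6],[[0,0,0],[0,0,0.8],87.6],[[0,0,0],[0,0,0],87.6]])

```text
time_s: 0.5
tcp_pos: [0.2522, -0.6246, 0.2404]
eef_rot: [179.7, -0.1, -177.9]
contact_force: [-0.1, -0.4, -0.5]
gripper_width: 0.0877
```

```bash
cat > go.py <<'E'
import sys,numpy as np
from plant import r
from scipy.spatial.transform import Rotation as R
yaw=np.radians(2.845); N=np.array([np.cos(yaw),np.sin(yaw),0]);E=np.array([-np.sin(yaw),np.cos(yaw),0])
F0=np.array([.6348,0,0])  # on working face at y=0
# fence coords: a=dist along E from F0, n=dist from working face (neg = robot side)
def info(a=None,n=None,z=None):
    s=r.get_state(); p=s["tcp_pos"]; Rm=R.from_euler("xyz",s["eef_rot"],degrees=True)
    ca,cn=(p-F0)@E,(p-F0)@N
    print("t",round(s["time_s"],2),"tcp",p.round(4),"rot",s["eef_rot"].round(2),"a,n",round(ca,4),round(cn,4),"F N/E/z",[round(float(s["contact_force"]@k),1) for k in(N,E,[0,0,1])],"w",round(s["gripper_width"],4))
    if a is not None:
        t=F0+a*E+n*N; t[2]=z
        print("shift units",(Rm.inv().apply(t-p)/.04).round(3))
    Rt=R.from_euler("xyz",[180,0,np.degrees(yaw)-180],degrees=True)
    print("turn units",((Rm.inv()*Rt).as_rotvec(degrees=True)/8).round(3))
if __name__=="__main__":
    info(*map(float,sys.argv[1:]))
E
python3 go.py -0.045 -0.150 0.1
python3 - <<'E'
from h import *; from go import *
c=load("pics/scene0.npz")
Q=cloud(c);g=c["img"].min(2)
# scene check: heights & edges from depth
for nm,p,z in (("tube",[.5284,-.0394],.04),("fence",[.6569,-.04],.045),("stop",[.6064,.1776],.045)):
    m=(abs(Q[...,2]-z)<.006)&(np.hypot(Q[...,0]-p[0],Q[...,1]-p[1])<(.09 if nm=="tube" else .03)) & (g>120)
    q=Q[m]; print(nm,m.sum(),q.mean(0).round(4),"n range",np.percentile((q-F0)@N,[2,98]).round(4),"a",np.percentile((q-F0)@E,[2,98]).round(4))
c=load("pics/top0.npz");Q=cloud(c);g=c["img"].min(2)
m=(abs(Q[...,2]-.045)<.01)&(g>120); n=(Q-F0)@N;a=(Q-F0)@E
mm=m&(n<-.004)&(n>-.05)&(a>.12)&(a<.24); print("stop a,n",a[mm].min(),a[mm].max(),n[mm].min())
mm=m&(n>.0)&(n<.045); print("fence a",a[mm].min(),a[mm].max())
mm=m&(abs(n+.1)<.04)&(abs(a+.04)<.12); print("tube a",a[mm].min(),a[mm].max(),n[mm].min(),n[mm].max())
E
```

```text
t 0.5 tcp [ 0.2522 -0.6246  0.2404] rot [ 1.7971e+02 -1.3000e-01 -1.7790e+02] a,n -0.6048 -0.4132 F N/E/z [-0.2, -0.4, -0.5] w 0.0877
shift units [-6.405 14.062  3.565]
turn units [ 0.036 -0.017 -0.093]
tube 759 [ 0.5319 -0.0401  0.0403] n range [-0.1278 -0.086 ] a [-0.1099  0.0433]
fence 276 [ 0.6611 -0.0429  0.0455] n range [0.0013 0.0415] a [-0.0675 -0.0171]
stop 161 [0.6122 0.1759 0.0457] n range [-0.0394  0.0073] a [0.1587 0.1984]
stop a,n 0.15893764231189556 0.19860175459162577 -0.041051220537252985
fence a -0.6449756777469212 0.2205911330742463
tube a -0.11370271660418196 0.04544580794013053 -0.13021677731256237 -0.08823292222216123
```

apply_moves(targets=[[[-0.4,0.9,0],[0,0,-0.09],87.6],[[-0.4,0.9,0],[0,0,0],87.6],[[-0.4,0.9,0],[0,0,0],87.6],[[-0.4,0.9,0],[0,0,0],87.6],[[-0.4,0.9,0],[0,0,0],87.6]])

```text
time_s: 1.0
tcp_pos: [0.3219, -0.4379, 0.2372]
eef_rot: [179.5, -0.3, -176.5]
contact_force: [1.2, 0.4, -0.3]
gripper_width: 0.088
```

apply_moves(targets=[[[-0.4,0.9,0],[0,0,0],87.6],[[-0.4,0.9,0],[0,0,0],87.6],[[-0.4,0.9,0],[0,0,0],87.6],[[-0.4,0.9,0],[0,0,0],87.6],[[-0.4,0.9,0],[0,0,0],87.6]])

```text
time_s: 1.5
tcp_pos: [0.3903, -0.2451, 0.2381]
eef_rot: [179.5, -0.3, -175.5]
contact_force: [1.0, -0.0, -0.2]
gripper_width: 0.088
```

```bash
python3 go.py -0.034 -0.157 0.1
```

```text
t 1.5 tcp [ 0.3903 -0.2451  0.2381] rot [ 179.48   -0.31 -175.46] a,n -0.2326 -0.2564 F N/E/z [1.0, -0.1, -0.2] w 0.088
shift units [-2.649  4.858  3.483]
turn units [ 0.064 -0.039  0.212]
```

apply_moves(targets=[[[-0.5,0.95,0.3],[0.06,0,0.25],87.6],[[-0.5,0.95,0.5],[0,0,0.1],87.6],[[-0.5,0.95,0.7],[0,0,0.1],87.6],[[-0.5,0.95,0.7],[0,0,0.1],87.6],[[-0.5,0.95,0.8],[0,0,0.1],87.6]])

```text
time_s: 2.0
tcp_pos: [0.4833, -0.0503, 0.1267]
eef_rot: [180.0, 0.5, -179.7]
contact_force: [1.1, 0.0, -0.0]
gripper_width: 0.0872
```

apply_moves(targets=[[[0,0,0],[0,0,0],87.6]])

```text
time_s: 2.1
tcp_pos: [0.4831, -0.0474, 0.1233]
eef_rot: [-180.0, 0.3, -179.3]
contact_force: [1.0, -1.2, 0.1]
gripper_width: 0.0874
```

```bash
python3 go.py -0.034 -0.157 0.1
```

```text
t 2.1 tcp [ 0.4831 -0.0474  0.1233] rot [-179.98    0.25 -179.31] a,n -0.0398 -0.1539 F N/E/z [0.9, -1.2, 0.1] w 0.0874
shift units [0.086 0.142 0.583]
turn units [-0.003  0.031 -0.269]
```

apply_moves(targets=[[[0.15,0.15,0.6],[0,0,-0.27],87.6],[[0.0,0,0.7],[0,0,0],87.6],[[0,0,0.5],[0,0,0],87.6],[[0,0,0],[0,0,0],87.6]])

```text
time_s: 2.5
tcp_pos: [0.4779, -0.0401, 0.0496]
eef_rot: [-179.9, 0.3, -176.1]
contact_force: [-1.0, 0.0, -0.1]
gripper_width: 0.0874
```

```bash
python3 go.py -0.034 -0.157 0.028
```

```text
t 2.5 tcp [ 0.4779 -0.0401  0.0496] rot [-179.95    0.28 -176.07] a,n -0.0323 -0.1587 F N/E/z [-1.0, 0.1, -0.1] w 0.0874
shift units [-0.039 -0.043  0.541]
turn units [-0.006  0.035  0.135]
```

apply_moves(targets=[[[0,0,0.5],[0,0.03,0.13],87.6],[[0,0,0],[0,0,0],87.6]])

```text
time_s: 2.7
tcp_pos: [0.4786, -0.0406, 0.0308]
eef_rot: [-179.9, 0.1, -176.9]
contact_force: [-0.7, 0.1, -0.4]
gripper_width: 0.0875
```

```bash
python3 go.py -0.034 -0.157 0.028
python3 - <<'E'
from h import *; from plant import r
c=r.capture("scene"); cv2.imwrite("pics/s1.png",c["img"])
E
```

```text
t 2.7 tcp [ 0.4786 -0.0406  0.0308] rot [-1.7994e+02  8.0000e-02 -1.7690e+02] a,n -0.0328 -0.158 F N/E/z [-0.7, 0.1, -0.4] w 0.0875
shift units [-0.025 -0.03   0.071]
turn units [-0.008  0.011  0.031]
```

View pics/s1.png

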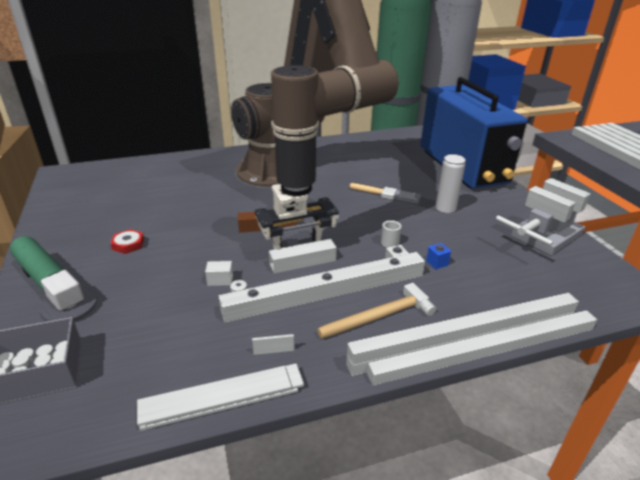

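The fingers (around 300,240) stand behind the tube, clear of everything. Now the push towards the fence.

apply_moves(targets=[[[-0.12,0,0.05],[0,0,0.03],87.6],[[-0.12,0,0],[0,0,0],87.6],[[-0.12,0,0],[0,0,0],87.6],[[-0.12,0,0],[0,0,0],87.6],[[-0.12,0,0],[0,0,0],87.6]])

```text
time_s: 3.25
tcp_pos: [0.5065, -0.0393, 0.0347]
eef_rot: [180.0, 0.5, -177.0]
contact_force: [-2.3, -0.2, 0.5]
gripper_width: 0.0875
```

```bash
python3 go.py -0.034 -0.05 0.028
```

```text
t 3.25 tcp [ 0.5065 -0.0393  0.0347] rot [ 180.      0.45 -176.97] a,n -0.0328 -0.1301 F N/E/z [-2.3, -0.1, 0.5] w 0.0875
shift units [-2.001 -0.035  0.183]
turn units [0.    0.057 0.023]
```

apply_moves(targets=[[[-0.12,0,0.08],[0,0.05,0.02],87.6],[[-0.12,0,0.06],[0,0,0],87.6],[[-0.12,0,0.05],[0,0,0],87.6],[[-0.12,0,0.03],[0,0,0],87.6],[[-0.12,0,0.03],[0,0,0],87.6]])

```text
time_s: 3.75
tcp_pos: [0.5282, -0.0392, 0.0231]
eef_rot: [-179.9, -0.5, -177.2]
contact_force: [-6.2, 0.2, 4.1]
gripper_width: 0.0874
```

```bash
python3 go.py -0.034 -0.05 0.028
```

```text
t 3.75 tcp [ 0.5282 -0.0392  0.0231] rot [-179.92   -0.49 -177.21] a,n -0.0339 -0.1084 F N/E/z [-6.2, 0.5, 4.1] w 0.0874
shift units [-1.459 -0.002 -0.134]
turn units [-0.01  -0.062 -0.006]
```

apply_moves(targets=[[[-0.12,0,-0.1],[0,-0.05,0],87.6],[[-0.13,0,-0.03],[0,0,0],87.6],[[-0.13,0,0],[0,0,0],87.6],[[-0.13,0,0],[0,0,0],87.6],[[-0.13,0,0],[0,0,0],87.6]])

```text
time_s: 4.25
tcp_pos: [0.556, -0.0379, 0.0274]
eef_rot: [-179.9, -0.1, -177.2]
contact_force: [-1.7, 0.5, -0.8]
gripper_width: 0.0876
```

```bash
python3 go.py -0.034 -0.05 0.028
```

```text
t 4.25 tcp [ 0.556  -0.0379  0.0274] rot [-1.7991e+02 -1.4000e-01 -1.7721e+02] a,n -0.0339 -0.0806 F N/E/z [-1.7, 0.6, -0.8] w 0.0876
shift units [-0.764 -0.001 -0.017]
turn units [-0.012 -0.017 -0.007]
```

apply_moves(targets=[[[-0.12,0,0],[0,0,0],87.6],[[-0.12,0,0],[0,0,0],87.6],[[-0.12,0,0],[0,0,0],87.6],[[-0.12,0,0],[0,0,0],87.6]])

```text
time_s: 4.65
tcp_pos: [0.5771, -0.0368, 0.0271]
eef_rot: [-179.9, -0.1, -177.2]
contact_force: [-2.7, -0.4, -1.8]
gripper_width: 0.0879
```

```bash
python3 go.py -0.034 -0.05 0.028
```

```text
t 4.65 tcp [ 0.5771 -0.0368  0.0271] rot [-1.7991e+02 -1.4000e-01 -1.7721e+02] a,n -0.0339 -0.0595 F N/E/z [-2.8, -0.3, -1.8] w 0.0879
shift units [-0.237 -0.002 -0.023]
turn units [-0.012 -0.018 -0.007]
```

Close to the fence; short rows now until the force rises.

apply_moves(targets=[[[-0.1,0,0],[0,0,0],87.6],[[-0.08,0,0],[0,0,0],87.6],[[-0.08,0,0],[0,0,0],87.6]])

```text
time_s: 4.95
tcp_pos: [0.5851, -0.0366, 0.0256]
eef_rot: [-179.9, -0.5, -177.2]
contact_force: [-11.9, 3.2, -0.7]
gripper_width: 0.0875
```

```bash
python3 go.py -0.034 -0.05 0.028
```

```text
t 4.95 tcp [ 0.5851 -0.0366  0.0256] rot [-179.89   -0.53 -177.24] a,n -0.0341 -0.0514 F N/E/z [-11.7, 3.8, -0.7] w 0.0875
shift units [-0.035  0.003 -0.06 ]
turn units [-0.014 -0.066 -0.01 ]
```

apply_moves(targets=[[[-0.06,0,-0.03],[0,0,0],87.6],[[-0.08,0,-0.02],[0,0,0],87.6],[[-0.08,0,0],[0,0,0],87.6],[[-0.08,0,0],[0,0,0],87.6]])

```text
time_s: 5.35
tcp_pos: [0.5849, -0.0369, 0.0248]
eef_rot: [-179.8, -1.9, -177.2]
contact_force: [-14.3, 1.9, 10.7]
gripper_width: 0.0877
```

```bash
python3 go.py -0.034 -0.05 0.028
python3 - <<'E'
from h import *; from plant import r
c=r.capture("top"); cv2.imwrite("pics/t1.png",c["img"])
c=r.capture("scene"); cv2.imwrite("pics/s2.png",cv2.resize(c["img"][160:340,180:460],None,fx=2.8,fy=2.8))
E
```

```text
t 5.35 tcp [ 0.5849 -0.0369  0.0248] rot [-179.8    -1.91 -177.2 ] a,n -0.0344 -0.0517 F N/E/z [-14.2, 2.6, 10.7] w 0.0877
shift units [-0.04  0.01 -0.08]
turn units [-0.024 -0.239 -0.006]
```

View pics/s2.png

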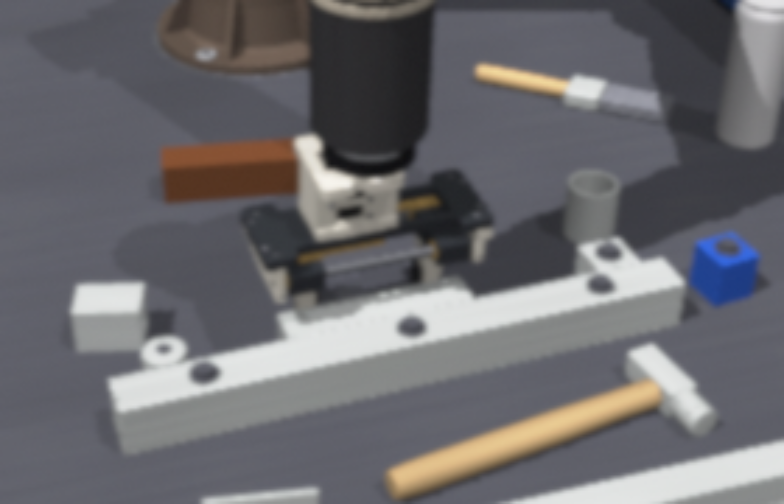

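View pics/t1.png

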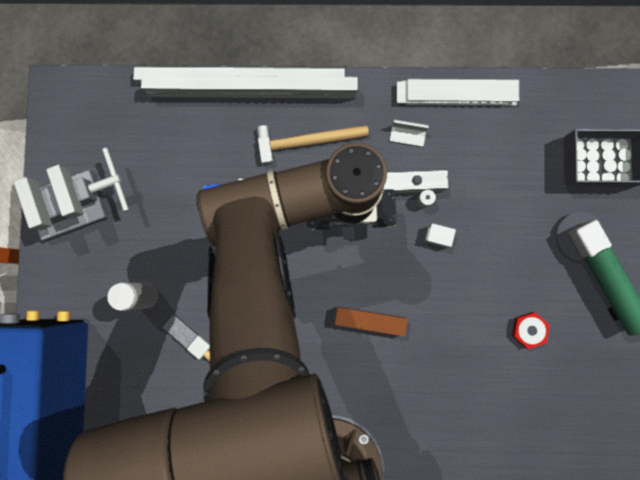

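The scene view shows the tube snug behind the fence (around 380,310); the force rose with no more travel. Backing off and lifting.

apply_moves(targets=[[[0.2,0,-0.05],[0,-0.15,0],87.6],[[0.25,0,0],[0,-0.05,0],87.6],[[0,0,-0.8],[0,0,0],50],[[0,0,-0.9],[0,0,0],0],[[0,0,-0.5],[0,0,0],0]])

```text
time_s: 5.95
tcp_pos: [0.5666, -0.0374, 0.1161]
eef_rot: [-179.8, -0.3, -177.1]
contact_force: [0.6, -0.0, -0.0]
gripper_width: 0.069
```

```bash
python3 go.py -0.148 -0.022 0.1
```

```text
t 5.95 tcp [ 0.5666 -0.0374  0.1161] rot [-179.75   -0.32 -177.13] a,n -0.034 -0.07 F N/E/z [0.6, -0.1, -0.0] w 0.069
shift units [-1.2   -2.849  0.408]
turn units [-0.031 -0.04   0.003]
```

apply_moves(targets=[[[0,-0.8,0],[0,0,0],0],[[0,-0.8,0],[0,0,0],0],[[-0.4,-0.8,0],[0,0,0],0],[[-0.5,-0.5,0],[0,0,0],0],[[-0.3,0,0],[0,0,0],0]])

```text
time_s: 6.45
tcp_pos: [0.627, -0.1531, 0.1258]
eef_rot: [-179.8, 0.8, -176.8]
contact_force: [-0.2, 0.2, -0.8]
gripper_width: 0.0292
```

apply_moves(targets=[[[0,0,0],[0,0,0],0]])

```text
time_s: 6.55
tcp_pos: [0.6285, -0.1535, 0.1258]
eef_rot: [-179.7, 0.8, -176.9]
contact_force: [-0.6, -0.0, -0.3]
gripper_width: 0.0214
```

```bash
python3 go.py -0.152 -0.021 0.1;  python3 - <<'E'
from h import *; from plant import r
c=r.capture("top"); cv2.imwrite("pics/t2.png",c["img"])
c=r.capture("scene"); cv2.imwrite("pics/s3.png",cv2.resize(c["img"][160:340,180:460],None,fx=2.8,fy=2.8))
E
```

```text
t 6.55 tcp [ 0.6285 -0.1535  0.1258] rot [-179.74    0.84 -176.88] a,n -0.153 -0.0139 F N/E/z [-0.6, -0.0, -0.3] w 0.0214
shift units [0.187 0.029 0.641]
turn units [-0.032  0.105  0.034]
```

View pics/s3.png

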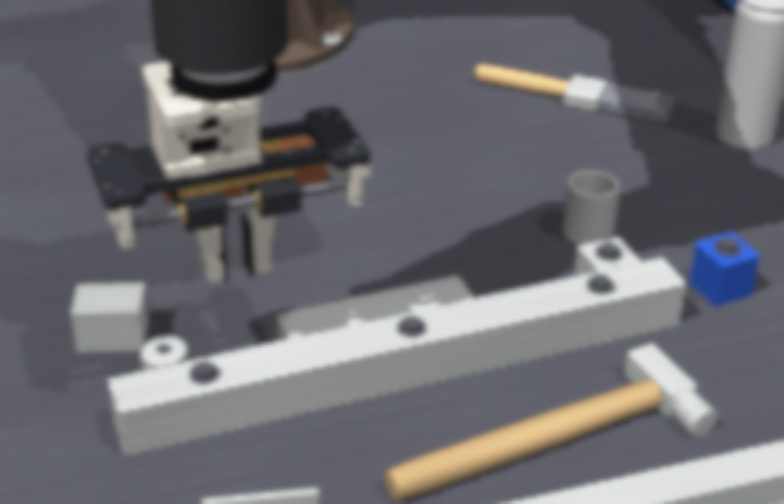

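View pics/t2.png

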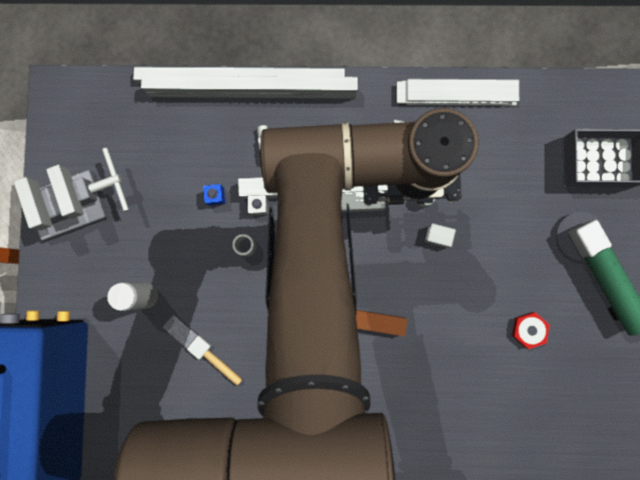

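The tube's far side is hidden behind the fence and its right end is at about (388,203) in the top view, so it barely shifted along. There is room between it and the pin (428,198). Closing the fingers and descending.

apply_moves(targets=[[[0.18,0.03,0],[0,0.1,0.03],0],[[0,0,0],[0,0,0],0],[[0,0,0.5],[0,0,0],0],[[0,0,0],[0,0,0],0]])

```text
time_s: 7.05
tcp_pos: [0.6171, -0.1493, 0.106]
eef_rot: [-179.8, -0.1, -176.9]
contact_force: [-0.9, 0.2, -0.2]
gripper_width: 0.0005
```

```bash
python3 go.py -0.152 -0.021 0.032
```

```text
t 7.05 tcp [ 0.6171 -0.1493  0.106 ] rot [-1.7979e+02 -1.0000e-01 -1.7694e+02] a,n -0.1482 -0.0251 F N/E/z [-0.9, 0.2, -0.2] w 0.0005
shift units [-0.106 -0.088  1.849]
turn units [-0.026 -0.012  0.027]
```

apply_moves(targets=[[[-0.1,-0.1,0.3],[0,0,0.03],0],[[0,0,0.5],[0,0,0],0],[[0,0,0],[0,0,0],0]])

```text
time_s: 7.35
tcp_pos: [0.6224, -0.1527, 0.075]
eef_rot: [-179.8, 0.1, -177.1]
contact_force: [0.4, -0.2, 0.1]
gripper_width: 0.0004
```

```bash
python3 go.py -0.152 -0.021 0.032
```

```text
t 7.35 tcp [ 0.6224 -0.1527  0.075 ] rot [-1.7976e+02  6.0000e-02 -1.7708e+02] a,n -0.1518 -0.02 F N/E/z [0.4, -0.3, 0.1] w 0.0004
shift units [2.600e-02 1.000e-03 1.075e+00]
turn units [-0.03   0.008  0.009]
```

apply_moves(targets=[[[0,0,0.4],[-0.02,0,0],0],[[0,0,0.4],[0,0,0],0],[[0,0,0.2],[0,0,0],0],[[0,0,0],[0,0,0],0]])

```text
time_s: 7.75
tcp_pos: [0.6247, -0.153, 0.0371]
eef_rot: [-179.9, 0.2, -177.0]
contact_force: [-0.2, -0.2, 0.3]
gripper_width: 0.0005
```

```bash
python3 go.py -0.152 -0.021 0.030
```

```text
t 7.75 tcp [ 0.6247 -0.153   0.0371] rot [-179.86    0.24 -177.01] a,n -0.1523 -0.0177 F N/E/z [-0.2, -0.2, 0.3] w 0.0005
shift units [0.083 0.009 0.177]
turn units [-0.017  0.03   0.018]
```

apply_moves(targets=[[[0.08,0.1,0.15],[0,0,0.02],0],[[0,0.1,0],[0,0,0],0],[[0,0.1,0],[0,0,0],0],[[0,0.1,0],[0,0,0],0],[[0,0.1,0],[0,0,0],0]])

```text
time_s: 8.25
tcp_pos: [0.6218, -0.1319, 0.0336]
eef_rot: [-179.8, 0.4, -177.2]
contact_force: [0.1, -1.9, -1.3]
gripper_width: 0.0007
```

```bash
python3 go.py -0.022 -0.021 0.030
```

```text
t 8.25 tcp [ 0.6218 -0.1319  0.0336] rot [-179.83    0.45 -177.18] a,n -0.1311 -0.0196 F N/E/z [0.0, -1.9, -1.3] w 0.0007
shift units [0.037 2.727 0.083]
turn units [-0.021  0.056 -0.003]
```

apply_moves(targets=[[[0.0,0.12,0.06],[0,0.04,0],0],[[0,0.12,0],[0,0,0],0],[[0,0.12,0],[0,0,0],0],[[0,0.12,0],[0,0,0],0],[[0,0.12,0],[0,0,0],0]])

```text
time_s: 8.75
tcp_pos: [0.6207, -0.1099, 0.0343]
eef_rot: [-179.6, 0.1, -177.1]
contact_force: [0.2, -2.9, 0.2]
gripper_width: 0.0004
```

```bash
python3 go.py -0.022 -0.021 0.030
```

```text
t 8.75 tcp [ 0.6207 -0.1099  0.0343] rot [-1.7956e+02  1.4000e-01 -1.7710e+02] a,n -0.109 -0.0195 F N/E/z [0.1, -2.9, 0.2] w 0.0004
shift units [0.035 2.176 0.09 ]
turn units [-0.055  0.017  0.007]
```

apply_moves(targets=[[[0.0,0.12,0.08],[-0.05,0,0],0],[[0,0.12,0],[0,0,0],0],[[0,0.12,0],[0,0,0],0],[[0,0.12,0],[0,0,0],0],[[0,0.12,0],[0,0,0],0]])

```text
time_s: 9.25
tcp_pos: [0.6198, -0.0883, 0.0345]
eef_rot: [-179.7, 0.1, -177.0]
contact_force: [-0.6, -5.2, 2.7]
gripper_width: 0.0003
```

```bash
python3 go.py -0.022 -0.021 0.030;python3 - <<'E'
from h import *; from plant import r
c=r.capture("top"); cv2.imwrite("pics/t3.png",cv2.resize(c["img"][140:270,210:470],None,fx=3,fy=3))
c=r.capture("scene"); cv2.imwrite("pics/s4.png",cv2.resize(c["img"][160:340,180:460],None,fx=2.8,fy=2.8))
E
```

```text
t 9.25 tcp [ 0.6198 -0.0883  0.0345] rot [-1.7966e+02  1.3000e-01 -1.7695e+02] a,n -0.0875 -0.0194 F N/E/z [-0.8, -5.2, 2.7] w 0.0003
shift units [0.035 1.637 0.103]
turn units [-0.043  0.017  0.025]
```

View pics/s4.png

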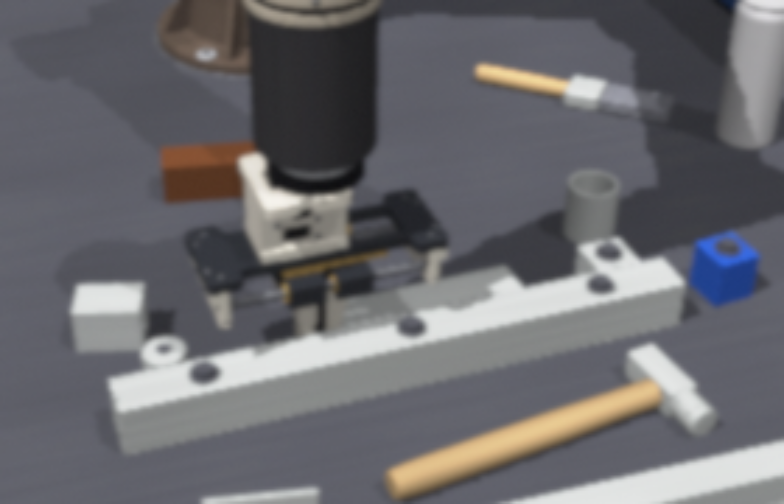

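View pics/t3.png

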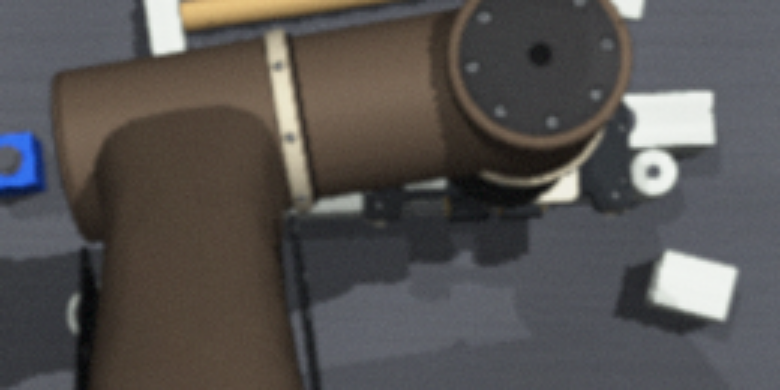

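The tube slides along the fence with the fingers on its right end; its left end, at (515,275), is still clear of the stop at (595,255). Continuing.

apply_moves(targets=[[[0.0,0.12,0.1],[-0.04,0,0.03],0],[[0,0.12,0.03],[0,0,0],0],[[0,0.12,0],[0,0,0],0],[[0,0.12,0],[0,0,0],0],[[0,0.12,0],[0,0,0],0]])

```text
time_s: 9.85
tcp_pos: [0.6189, -0.0701, 0.0345]
eef_rot: [-179.5, 0.1, -177.0]
contact_force: [-0.1, -3.9, 3.3]
gripper_width: 0.0005
```

```bash
python3 go.py -0.022 -0.021 0.030
```

```text
t 9.85 tcp [ 0.6189 -0.0701  0.0345] rot [-1.7953e+02  1.3000e-01 -1.7704e+02] a,n -0.0692 -0.0193 F N/E/z [-0.3, -3.9, 3.3] w 0.0005
shift units [0.039 1.181 0.104]
turn units [-0.059  0.016  0.014]
```

apply_moves(targets=[[[0.0,0.12,0],[-0.05,0,0],0],[[0,0.12,0],[0,0,0],0],[[0,0.12,0],[0,0,0],0],[[0,0.12,0],[0,0,0],0],[[0,0.12,0],[0,0,0],0]])

```text
time_s: 10.35
tcp_pos: [0.6177, -0.0439, 0.0344]
eef_rot: [-180.0, 0.1, -176.9]
contact_force: [-0.5, -4.7, 3.0]
gripper_width: 0.0003
```

```bash
python3 go.py -0.022 -0.021 0.030
```

```text
t 10.35 tcp [ 0.6177 -0.0439  0.0344] rot [-1.7996e+02  6.0000e-02 -1.7692e+02] a,n -0.043 -0.0193 F N/E/z [-0.7, -4.7, 3.0] w 0.0003
shift units [0.04  0.526 0.11 ]
turn units [-0.005  0.008  0.029]
```

apply_moves(targets=[[[0.0,0.12,0],[0,0,0.03],0],[[0,0.12,0],[0,0,0],0],[[0,0.1,0],[0,0,0],0]])

```text
time_s: 10.65
tcp_pos: [0.6169, -0.029, 0.0344]
eef_rot: [-180.0, 0.0, -177.1]
contact_force: [-0.6, -5.6, 3.0]
gripper_width: 0.0004
```

```bash
python3 go.py -0.022 -0.021 0.030
```

```text
t 10.65 tcp [ 0.6169 -0.029   0.0344] rot [-1.7998e+02  2.0000e-02 -1.7710e+02] a,n -0.0281 -0.0194 F N/E/z [-0.9, -5.5, 3.0] w 0.0004
shift units [0.041 0.153 0.11 ]
turn units [-0.003  0.002  0.007]
```

apply_moves(targets=[[[0.0,0.08,0],[0,0,0],0],[[0,0.08,0],[0,0,0],0],[[0,0.06,0],[0,0,0],0]])

```text
time_s: 10.95
tcp_pos: [0.6164, -0.019, 0.0344]
eef_rot: [-180.0, -0.0, -177.0]
contact_force: [-1.0, -5.2, 3.9]
gripper_width: 0.0003
```

```bash
python3 go.py -0.022 -0.021 0.030
```

```text
t 10.95 tcp [ 0.6164 -0.019   0.0344] rot [-1.7998e+02 -1.0000e-02 -1.7704e+02] a,n -0.0181 -0.0194 F N/E/z [-1.2, -5.2, 3.9] w 0.0003
shift units [ 0.041 -0.097  0.11 ]
turn units [-0.002 -0.001  0.015]
```

apply_moves(targets=[[[0.0,0.07,0],[0,0,0],0],[[0,0.06,0],[0,0,0],0]])

```text
time_s: 11.15
tcp_pos: [0.6157, -0.0186, 0.0345]
eef_rot: [-179.6, -0.2, -177.0]
contact_force: [4.7, -21.9, 1.8]
gripper_width: 0.0002
```

```bash
python3 go.py;python3 - <<'E'
from h import *; from plant import r
c=r.capture("scene"); cv2.imwrite("pics/s5.png",cv2.resize(c["img"][210:330,250:440],None,fx=4.2,fy=4.2))
E
```

```text
t 11.15 tcp [ 0.6157 -0.0186  0.0345] rot [-1.7963e+02 -1.7000e-01 -1.7699e+02] a,n -0.0177 -0.02 F N/E/z [3.6, -22.1, 1.8] w 0.0002
turn units [-0.046 -0.021  0.021]
```

View pics/s5.png

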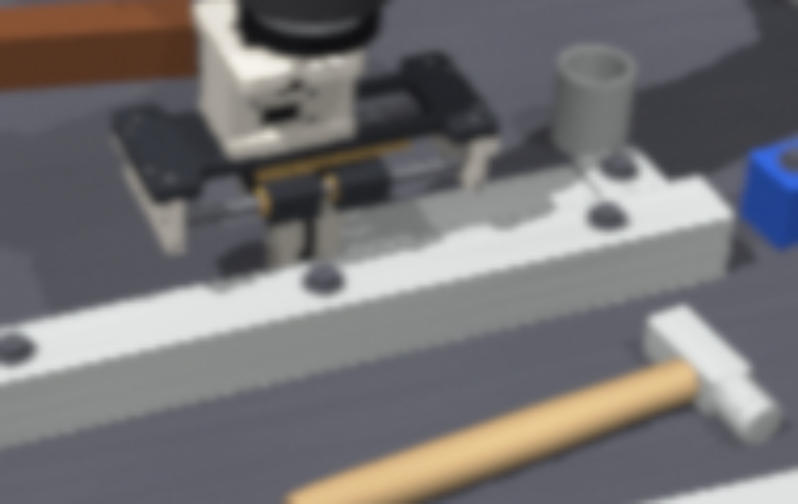

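The force jumped to 22 N with no travel and the tube's end meets the stop at about (585,180). One gentle holding row, then retreat and look.

apply_moves(targets=[[[0,0.06,0],[0,0,0],0],[[0,0.05,0],[0,0,0],0]])

```text
time_s: 11.4
tcp_pos: [0.6157, -0.0188, 0.0346]
eef_rot: [-179.4, -0.2, -177.0]
contact_force: [3.8, -14.9, 2.5]
gripper_width: 0.0004
```

apply_moves(targets=[[[0,-0.15,0],[0,0,0],0],[[0,-0.3,0],[0,0,0],0],[[0,-0.2,0],[0,0,0],0],[[0,0,-0.7],[0,0,0],0],[[0,0,-0.8],[0,0,0],0]])

```text
time_s: 11.9
tcp_pos: [0.6138, -0.0453, 0.0898]
eef_rot: [-179.5, -0.8, -177.1]
contact_force: [0.3, 0.8, 0.5]
gripper_width: 0.0001
```

apply_moves(targets=[[[0,0,-0.8],[0,0,0],0],[[0,-0.6,-0.5],[0,0,0],0],[[0.5,-0.8,0],[0,0,0],0],[[0.8,-0.8,0],[0,0,0],0],[[0.8,-0.8,0],[0,0,0],0]])

```text
time_s: 12.4
tcp_pos: [0.541, -0.1687, 0.1495]
eef_rot: [-179.6, -0.3, -176.7]
contact_force: [0.5, -0.1, -0.1]
gripper_width: 0.0008
```

apply_moves(targets=[[[0.5,-0.9,0],[0,0,0],0],[[0.5,-0.9,0],[0,0,0],0],[[0.5,-0.9,0],[0,0,0],0],[[0.5,-0.9,0],[0,0,0],0],[[0.5,-0.9,0],[0,0,0],0]])

```text
time_s: 12.9
tcp_pos: [0.4461, -0.3596, 0.1516]
eef_rot: [-179.8, -0.0, -176.6]
contact_force: [1.2, -0.1, -0.4]
gripper_width: 0.0003
```

apply_moves(targets=[[[0.3,-0.9,0],[0,0,0],0],[[0.3,-0.9,0],[0,0,0],0],[[0.3,-0.9,0],[0,0,0],0],[[0,-0.9,0],[0,0,0],0],[[0,0,0],[0,0,0],0]])

```text
time_s: 13.4
tcp_pos: [0.4136, -0.5149, 0.1513]
eef_rot: [-179.9, 0.1, -176.8]
contact_force: [-0.8, 0.4, -0.7]
gripper_width: 0.0
```

```bash
python3 go.py;python3 - <<'E'
from h import *; from plant import r; from go import *
c=r.capture("top"); np.savez("pics/t9.npz",**c); cv2.imwrite("pics/t9.png",cv2.resize(c["img"][140:270,210:470],None,fx=3,fy=3,interpolation=cv2.INTER_CUBIC))
cv2.imwrite("pics/t9f.png",c["img"])
d=r.capture("scene"); np.savez("pics/s9.npz",**d); cv2.imwrite("pics/s9.png",cv2.resize(d["img"][210:330,250:440],None,fx=4.2,fy=4.2))
E
```

```text
t 13.4 tcp [ 0.4136 -0.5149  0.1513] rot [-1.7989e+02  1.4000e-01 -1.7682e+02] a,n -0.5032 -0.2465 F N/E/z [-0.8, 0.4, -0.7] w 0.0
turn units [-0.014  0.018  0.042]
```

View pics/t9.png

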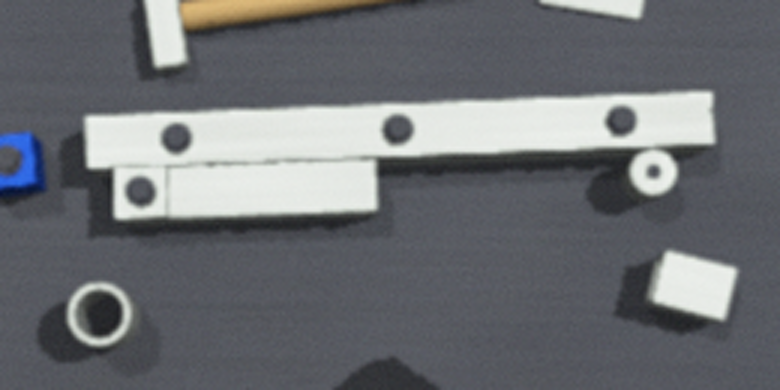

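View pics/s9.png

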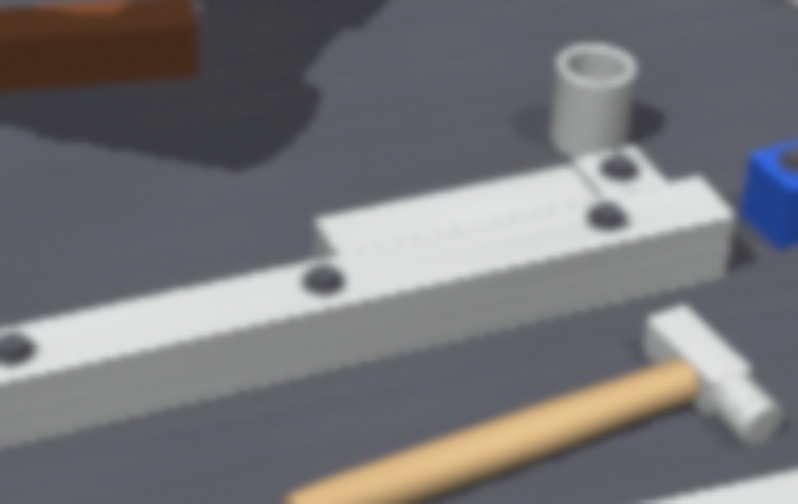

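View pics/t9f.png

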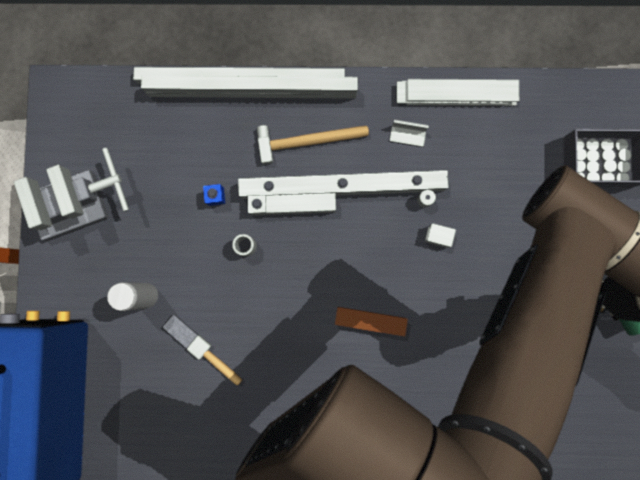

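The tube sits against the fence and butts the stop (only thin joint lines show at (165,190) and along v≈160 in the zoomed view). I'll measure its near edge, its free end and the bystanders.

Run:
```python
from h import *; from go import *
c=load("pics/t9.npz"); 
b,m,s,k=edge(c,270,332,200,222,.04,False); print("near edge slope deg",np.degrees(np.arctan(-m)),s,k)
for y in(0.0,.15): print("n of edge",((np.array([b+m*y,y,0])-F0)@N).round(4))
print("fence face again",edge(c,345,412,180,210,.045,False))
for nm,L in(("before","pics/top0.npz"),("after","pics/t9.npz")):
    q=load(L);  p=onplane(q,[[0,0]],0)
    g=q["img"].min(2); 
    for o,(x0,y0,x1,y1),z in [("pipe",(228,230,258,260),.055),("offcut",(422,220,460,252),.04)]:
        M=np.zeros((480,640),bool); M[y0:y1,x0:x1]=1; print(nm,o,rect(q,M&(g>140),z)[0].round(4))
g=c["img"].min(2).astype(float)
for v in range(200,209,2):
    u=np.where(g[v,300:360]>140)[0].max()+300
    w=onplane(c,[[u+.5,v]],.04)[0]; print("end a",((w-F0)@E).round(4))
```

```text
near edge slope deg 2.6436068423472383 0.00016024710292949205 62
n of edge -0.0413
n of edge -0.0408
fence face again (np.float64(0.634263426172068), np.float64(-0.05113489193557507), np.float64(0.0004059877888856691), np.int64(66))
before pipe [0.5112 0.2044]
before offcut [ 0.5401 -0.2455]
after pipe [0.5112 0.2044]
after offcut [ 0.5403 -0.2455]
end a -0.0032
end a -0.003
end a -0.0029
end a -0.0027
end a -0.0025
```

```bash
python3 -c "
from plant import r
print(r.close_job())"
```

```text
the job is handed in; nothing more can be done
None
```

The tube is lying flat against the fence and butted against the square stop, and the job is handed in. No verdict was reported.

I pushed it to the fence with the open fingers on its side. I then slid it along with the closed fingers on its far end until the force jumped to about 22 N with no more travel. I held it there briefly, then backed off and moved the arm away.

Last checks from the top camera, after the retreat:
- **Fence:** the tube's near edge is 40.8 to 41.3 mm from the fence face, against 40 mm nominal. Edge blur accounts for part of that, so the gap is about 1 mm or less. The tube is within 0.3° of the fence.
- **Stop:** stop and tube together measure about 201.6 mm, against 200 mm nominal. The tube alone read 161.9 mm, about 2 mm too long, so I take the gap to be near zero. Only a thin joint line shows.
- **Bystanders:** the pipe and offcut had moved less than 1 mm. I compared the hammer, angle, can, magnet and brush only by eye, and they look unchanged.
- **Robot:** clear of everything, with force readings at noise level.

One measurement disagreed with the brief: the tube started about 88 mm short of the fence, not 35 to 75 mm. Both cameras gave about that figure, and the push distance fitted it.

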